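Put three mixed-up hole saws back on their own rests

TASK

The three hole saws were put back on each other's wooden rests: bring each one home, the smallest saw into the recess of the smallest rest, the middle one into the middle rest and the largest into the largest rest, standing upright on the recess floor. No rest takes two saws, so first set one saw down and let go of it on the middle of the empty square rubber mat, which must be empty again at the end. Do not tip a saw over, and leave the glue bottle, the tape roll and the tin where they stand.

Things in the scene. Friction and masses are not known exactly. Their poses are not given: they have to be found in the camera images.
- saw_small_mid (a point): The smallest dark steel hole saw: a solid-topped drum 32 mm in diameter and 38 mm high, teeth downward, with a bright collar (20 mm diameter, 8 mm high) and then a shank (10 mm diameter, 20 mm high) standing up from its middle; 66 mm high over all, about 90 g. Round: any grasp direction will do, on the drum. The point is on its axis, half-way up, 33 mm above its toothed underside; z up
- saw_medium_mid (a point): The middle-sized dark steel hole saw: a solid-topped drum 46 mm in diameter and 38 mm high, teeth downward, with a bright collar (20 mm diameter, 8 mm high) and then a shank (10 mm diameter, 20 mm high) standing up from its middle; 66 mm high over all, about 150 g. Round: any grasp direction will do, on the drum. The point is on its axis, half-way up, 33 mm above its toothed underside; z up
- saw_large_mid (a point): The largest dark steel hole saw: a solid-topped drum 60 mm in diameter and 38 mm high, teeth downward, with a bright collar (20 mm diameter, 8 mm high) and then a shank (10 mm diameter, 20 mm high) standing up from its middle; 66 mm high over all, about 220 g. Round: any grasp direction will do, on the drum. The point is on its axis, half-way up, 33 mm above its toothed underside; z up
- rest_small: The fixed round wooden rest of the smallest saw, the smallest of the three rests: 80 mm in outer diameter, 10 mm high, with a round recess in the top 48 mm in diameter whose floor is 5 mm above the bench (recess 5 mm deep, cork-coloured floor). Origin on the bench under its centre; z up. At the start the wrong saw is on it: the largest saw, too wide for the recess, standing on the rim with its underside 10 mm above the bench
- rest_medium: The fixed round wooden rest of the middle-sized saw, the middle one of the three rests: 94 mm in outer diameter, 10 mm high, with a round recess in the top 62 mm in diameter whose floor is 5 mm above the bench (recess 5 mm deep, cork-coloured floor). Origin on the bench under its centre; z up. At the start the wrong saw is on it: the smallest saw, standing in the recess
- rest_large: The fixed round wooden rest of the largest saw, the largest of the three rests: 108 mm in outer diameter, 10 mm high, with a round recess in the top 76 mm in diameter whose floor is 5 mm above the bench (recess 5 mm deep, cork-coloured floor). Origin on the bench under its centre; z up. At the start the wrong saw is on it: the middle-sized saw, standing in the recess
- spare: Fixed square black rubber mat, 90 x 90 mm and 10 mm thick, flat on top, empty at the start: the free spot. Origin on the bench under its centre; z up, x and y along its sides
- glue_mid (a point): Loose small white glue bottle with an orange cap, 36 mm in diameter, 85 mm high, standing upright; a bystander. Point on its axis half-way up
- tape_mid (a point): Loose roll of paper tape lying flat, 70 mm in outer diameter, 25 mm high; a bystander. Point at its centre, half-way up
- tin_mid (a point): Loose bare metal tin, 56 mm in diameter, 45 mm high; a bystander. Point on its axis half-way up
There are look-alikes about, which are no part of the job. Leave any orange look-alike of the rest_medium alone. Leave any green or red look-alike of the part that bears saw_medium_mid alone.

How it is judged:
On the way:
1. one of the saws stands upright on the square mat, within 30 mm of its middle, let go and at rest (((horizontal distance between saw_small_mid and spare below 0.03 m and height (world z) of saw_small_mid below 0.047 m and angle between saw_small_mid's own z axis and vertical below 0.1 rad and linear speed of saw_small below 0.01 m/s and contact force between saw_small and the fingers below 0.2 N) or (horizontal distance between saw_medium_mid and spare below 0.03 m and height (world z) of saw_medium_mid below 0.047 m and angle between saw_medium_mid's own z axis and vertical below 0.1 rad and linear speed of saw_medium below 0.01 m/s and contact force between saw_medium and the fingers below 0.2 N) or (horizontal distance between saw_large_mid and spare below 0.03 m and height (world z) of saw_large_mid below 0.047 m and angle between saw_large_mid's own z axis and vertical below 0.1 rad and linear speed of saw_large below 0.01 m/s and contact force between saw_large and the fingers below 0.2 N))), for 0.2 s.
At the end, for the whole second after the job is handed in: Each saw stands in the recess of the rest of its own size: axis within 10 mm of the rest's centre, underside on the recess floor (within 2.5 mm), upright within 0.06 rad, at rest and let go; so the mat is empty (horizontal distance between saw_small_mid and rest_small below 0.01 m and height (world z) of each of saw_small_mid, saw_medium_mid, saw_large_mid below 0.0405 m and angle between each of saw_small_mid, saw_medium_mid, saw_large_mid's own z axis and vertical below 0.06 rad and linear speed of each of saw_small, saw_medium, saw_large below 0.01 m/s and contact force between each of saw_small, saw_medium, saw_large and the fingers below 0.2 N and horizontal distance between saw_medium_mid and rest_medium below 0.01 m and horizontal distance between saw_large_mid and rest_large below 0.01 m); the robot touches nothing.
It fails at once if a saw is tipped over (by more than 0.7 rad) (angle between any of saw_small_mid, saw_medium_mid, saw_large_mid's own z axis and vertical above 0.7 rad).
It fails at once if the glue bottle, tape roll or tin is moved by more than 25 mm or tipped by more than 0.5 rad (distance of any of glue_mid, tape_mid, tin_mid from where it was at the start of the episode above 0.025 m or angle between any of glue_mid, tape_mid, tin_mid's own z axis and vertical above 0.5 rad).
It also fails if it takes over 112 s, if anything falls off the work surface, if the arm or the gripper's body presses on something with over 40 N, if the wrist force passes 120 N, or if a joint passes its speed limit or range.

ROBOT

A 6-joint arm with a two-finger parallel gripper is mounted at the origin on the work surface. World frame = base frame: x ahead of the robot, y to its left, z up, the work surface at z = 0. Lengths are in m, angles in rad, forces in N, time in s.
With the tool pointing down it reaches from about 0.25 to 0.775 m from the base axis. Payload 4 kg.
Tool frame: the origin (TCP) lies at the very end of the fingers, on their centre line; the grasp point (between the pads) lies hold_point_z behind it (hold_point_z is the distance from the TCP to the grasp point, in m); z points along the fingers, y is the direction in which the jaws open and shut (so a half turn about z gives the same grasp; the last joint's range is limited). The gripper opens to 94 mm and grips with 3 to 60 N. Pads are 16 mm wide; open, the fingers measure 119 mm over their backs; the gripper's body (75 mm by 177 mm) begins 78 mm behind the grasp point.
Start: joints at [1.055, 0.087, 1.371, -0, 1.684, -0.103], TCP at [0.221, 0.504, 0.206] pointing down, gripper open.
Joint ranges: [-3.1, 3.1], [-0.76, 2.03], [0.27, 2.55], [-1.08, 4.22], [0.17, 2.65], [-2.57, 2.57]. Speed limits (rad/s): [2.79, 2.79, 3.14, 3.14, 3.14, 3.14].

INTERFACE

Orientations are given as [roll, pitch, yaw] about the fixed x, y, z axes, in that order (R = Rz(yaw) Ry(pitch) Rx(roll)).
In Python, from bench import * gives the robot as it stands.
- The arm moves only by the tool step_arm, never from a script. Its argument "increments" is text: rows parted by semicolons, each of 6 numbers parted by spaces: the shift along the tool's x, y, z in cm, then the turn, a rotation vector about the tool's x, y, z in rad. A call has 1 to 5 rows; each row shifts and turns the commanded pose from where the row before left it, along the tool's axes as they then stand; what a row does not reach is not made up. A row lasts 1/10 s, in which the tool goes at most 50 mm and 8.59 degrees, less where a joint would pass 70% of its speed; a pose out of reach is approached as far as the arm can. A call is refused whole if a number of a shift passes 5 or a number of a turn 0.15, either way. A call with a gripper value outside its range is refused whole. "claw" is the gripper's target within -1 to 1 (shut at 1, half-way at 0, fully open at -1), set as the call begins (left out, the last holds). The fingers move at their own pace and stop on an object; the grip force is fixed at half the most. Time passes only in rows, so rows that do not move let the fingers close. It gives the time, the measured TCP pose, the force and the opening at its end, in the units of the state.
- get_obs(): the state, without advancing time (a new reading comes with each control period).
- snapshot(name): name is "scene" or "top" or "wrist"; returns the picture (420x560x3 uint8, red, green, blue); there is no depth.
- calibration(name): a dict with "camera_matrix" (3x3 intrinsics, pixels), "eye" and "orientation" of the camera in the world; the wrist camera has in their place "tool_from_camera" (4x4, takes a point from camera to tool coordinates, whose origin is the TCP and whose axes are the flange's). Camera axes: x right, y up, looking along -z (the intrinsics and any distortion apply to the point x, -y, -z); pixel columns grow to the right and rows downward; lengths in m; the calibration is good to about 2 mm. The wrist camera is an equidistant fisheye: a pixel r from the principal point sees the ray r / f radians off the axis. A picture is of the moment at which its call begins: read the wrist's pose just before it. calibration takes no time and is no camera call.
- close_job(): hands the job in, once; it reports no verdict.
The state is a dict: "time": time; "joint_positions": joint angles; "qvel": joint speeds; "joint_torque": joint torques, N m; "tool_pos": TCP position; "ee_rot": TCP orientation; "wrist_force": force on the tool from outside, world axes, zero at the start; "wrist_torque": the same for the moment, N m; "width": finger opening in m.
Only numpy, scipy, OpenCV 4.12 (cv2) and the standard library are available. Lean on these libraries where they do the work, as an engineer would, in place of code of your own. Each camera call takes 0.05 s, during which the arm holds its last target. There are 200 camera calls.

## Working session

There is one attempt and no reset: what is moved stays moved. The work goes in short steps, Python scripts to look and compute and a tool call to move; the robot and the scene stay as the last step left them, time stands still between calls to the robot, and variables do not carry over. Pictures are saved under pics/ and viewed, about 12 in all and at most 16, crops included, and the job is handed in when it is done.

Besides the shell and the picture viewer there is one more tool, called as name(argument=value, ...) on one line, values as JSON. step_arm: Moves the arm, as the interface text tells. Its arguments: {"type":"object","properties":{"increments":{"type":"string"},"claw":{"type":"number"}},"required":["increments"]}

```bash
mkdir -p pics; ls
python3 - <<'E'
from bench import *
import cv2,json
print(get_obs())
for n in("scene","top"):
    cv2.imwrite(f"pics/{n}0.png",snapshot(n)[:,:,::-1])
for n in("scene","top","wrist"): print(n,calibration(n))
E
```

```text
pics
{'time': 0.0, 'joint_positions': array([ 1.05491286e+00,  8.79830897e-02,  1.37224169e+00, -6.18601010e-06,
        1.68357194e+00, -1.03079890e-01]), 'qvel': array([-1.86112842e-03,  4.49940018e-04, -3.17605894e-05,  1.94950023e-03,
       -1.73423666e-03,  1.02654546e-03]), 'joint_torque': array([ 7.98518213e-04, -3.40178132e+01, -3.02431798e+01,  7.19336816e-02,
        3.29014950e-02, -1.55703688e-04]), 'tool_pos': array([0.22037823, 0.50333199, 0.20429519]), 'ee_rot': array([-3.13939966e+00, -2.20676522e-04,  2.72878815e+00]), 'wrist_force': array([ 0.63931866,  0.42323272, -0.10138576]), 'wrist_torque': array([0.0096476 , 0.02197885, 0.11123935]), 'width': 0.09416653556023823}
scene {'camera_matrix': array([[461.27266308,   0.        , 278.05609631],
       [  0.        , 461.27266308, 207.28585283],
       [  0.        ,   0.        ,   1.        ]]), 'eye': array([ 1.03861004, -0.21095202,  0.73999995]), 'orientation': array([ 7.11486759e-01, -4.60497510e-04,  1.05366770e+00])}
top {'camera_matrix': array([[403.47111589,   0.        , 274.00289305],
       [  0.        , 403.47111589, 208.51954219],
       [  0.        ,   0.        ,   1.        ]]), 'eye': array([0.41580417, 0.05976169, 1.0074896 ]), 'orientation': array([ 0.15222359,  0.02084533, -1.57554409])}
wrist {'camera_matrix': array([[325.1922621 ,   0.        , 278.80113232],
       [  0.        , 325.1922621 , 210.88569009],
       [  0.        ,   0.        ,   1.        ]]), 'tool_from_camera': array([[-2.58930686e-04,  9.61283194e-01,  2.75562249e-01,
         8.03566309e-02],
       [ 9.99999563e-01,  4.96353884e-04, -7.91857647e-04,
        -4.44581386e-04],
       [-8.97975841e-04,  2.75561923e-01, -9.61282903e-01,
        -1.79477162e-01],
       [ 0.00000000e+00,  0.00000000e+00,  0.00000000e+00,
         1.00000000e+00]])}
```

View pics/top0.png

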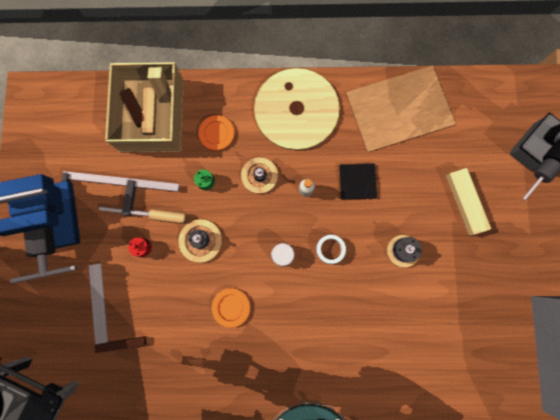

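View pics/scene0.png

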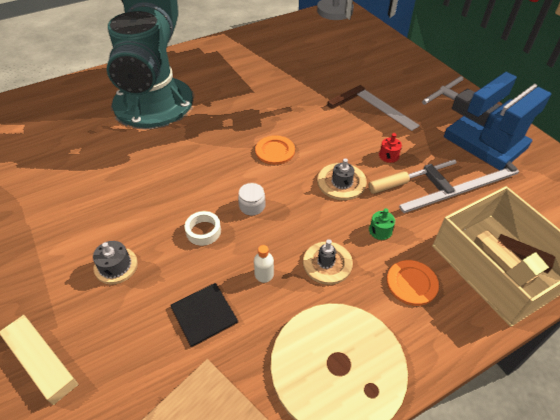

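```bash
cat > h.py <<'E'
from bench import *
import numpy as np, cv2
from scipy.spatial.transform import Rotation as R
def ray(n,u,v,T=None):
    c=calibration(n);K=c["camera_matrix"];x=(u-K[0,2])/K[0,0];y=(v-K[1,2])/K[1,1]
    if n=="wrist":
        r=np.hypot(x,y);s=np.sin(r)/max(r,1e-9);d=np.array([x*s,-y*s,-np.cos(r)])
        M=T@c["tool_from_camera"];return M[:3,3],M[:3,:3]@d
    return np.array(c["eye"]),R.from_euler("xyz",c["orientation"]).as_matrix()@np.array([x,-y,-1])
def at(n,u,v,z,T=None):
    o,d=ray(n,u,v,T);return (o+d*(z-o[2])/d[2])[:2]
def pose():
    o=get_obs();T=np.eye(4);T[:3,3]=o["tool_pos"];T[:3,:3]=R.from_euler("xyz",o["ee_rot"]).as_matrix();return T
def proj(P,T):  # world -> wrist pixel
    c=calibration("wrist");K=c["camera_matrix"];p=np.linalg.inv(T@c["tool_from_camera"])@np.append(P,1)
    th=np.arctan2(np.hypot(p[0],p[1]),-p[2]);a=np.arctan2(-p[1],p[0]);f=K[0,0]
    return K[0,2]+f*th*np.cos(a),K[1,2]+f*th*np.sin(a)
def to(x,y,z,yaw=None):  # increments needed in tool axes, cm
    T=pose();d=T[:3,:3].T@(np.array([x,y,z])-T[:3,3])*100
    print("pos",T[:3,3].round(4),"rpy",get_obs()["ee_rot"].round(3),"need cm",d.round(2))
    if yaw is not None: print("turn",(R.from_matrix(T[:3,:3].T)*R.from_euler("xyz",[np.pi,0,yaw])).as_rotvec().round(3))
E
python3 - <<'E'
from h import *
im=cv2.imread("pics/top0.png")[150:275,175:435]
cv2.imwrite("pics/c1.png",cv2.resize(im,None,fx=3,fy=3,interpolation=cv2.INTER_CUBIC))
for n,u,v,z in [("small@med",260,176,.01),("med@large",201,241,.01),("large@small",404,251,.01),("spare",358,181,.01),("glue cap",307,185,.08),("tape",331,249,.02),("tin",283,255,.045)]:
    print(n,at("top",u,v,z).round(3))
E
```

```text
small@med [0.653 0.115]
med@large [0.489 0.261]
large@small [ 0.461 -0.238]
spare [ 0.637 -0.132]
glue cap [0.613 0.001]
tape [ 0.467 -0.059]
tin [0.452 0.058]
```

View pics/c1.png

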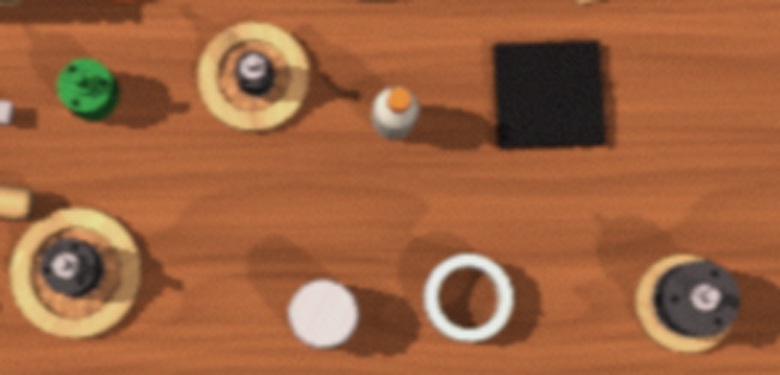

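step_arm(increments="0 0 0 0 0 0.145;0 0 0 0 0 0.145;0 0 0 0 0 0.145;0 0 0 0 0 0.145;0 0 0 0 0 0.145", claw=-0.6)

```text
time: 0.6
tool_pos: [0.2205, 0.5035, 0.2048]
ee_rot: [-3.141, 0.001, 1.998]
wrist_force: [0.3, 0.1, -0.0]
width: 0.0751
```

step_arm(increments="0 0 0 0 0 0.145;0 0 0 0 0 0.145;0 0 0 0 0 0.145;0 0 0 0 0 0;0 0 0 0 0 0")

```text
time: 1.1
tool_pos: [0.2205, 0.5036, 0.205]
ee_rot: [-3.141, 0.001, 1.572]
wrist_force: [-0.1, -0.1, -0.3]
width: 0.0754
```

Run:
```python
from h import *
for n,u,v,z in [("restmed",259.7,175.3,.01),("restlarge",200,241,.01),("restsmall",402.7,251.3,.01),("spare",358.7,181.7,.01)]: print(n,at("top",u,v,z).round(3))
to(.489,.261,.2,np.pi/2)
```

```text
restmed [0.654 0.116]
restlarge [0.489 0.264]
restsmall [ 0.461 -0.234]
spare [ 0.636 -0.134]
pos [0.2205 0.5036 0.205 ] rpy [-3.141e+00  1.000e-03  1.572e+00] need cm [-24.29  26.82   0.51]
turn [-0.     0.001  0.001]
```

step_arm(increments="-3 3.35 0 0 0 0;-3 3.35 0 0 0 0;-3 3.35 0 0 0 0;-3 3.35 0 0 0 0;-3 3.35 0 0 0 0")

```text
time: 1.6
tool_pos: [0.3888, 0.3522, 0.2055]
ee_rot: [3.141, -0.0, 1.572]
wrist_force: [0.2, 1.5, -0.0]
width: 0.0752
```

step_arm(increments="-3 3.35 0 0 0 0;-3 3.35 0 0 0 0;-3 3.35 0 0 0 0;0 0 0 0 0 0;0 0 0 0 0 0")

```text
time: 2.1
tool_pos: [0.4884, 0.2627, 0.205]
ee_rot: [-3.14, -0.0, 1.568]
wrist_force: [-0.9, -0.6, 0.1]
width: 0.0751
```

Run:
```python
from h import *
T=pose();im=snapshot("wrist")[:,:,::-1].copy();np.save("T1.npy",T)
cv2.imwrite("pics/w1.png",im)
to(.489,.261,.2,np.pi/2);print(proj([.489,.264,.01],T),proj(T[:3,3],T))
```

```text
pos [0.4878 0.2635 0.2053] rpy [-3.141 -0.     1.57 ] need cm [-0.25  0.12  0.53]
turn [-0.001 -0.    -0.001]
(np.float64(279.5235474895211), np.float64(187.71976821857925)) (np.float64(278.94839421554076), np.float64(256.686589194858))
```

View pics/w1.png

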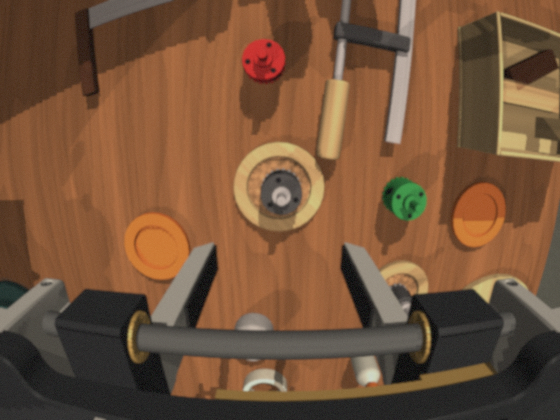

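Run:
```python
from h import *
T=np.load("T1.npy")
for n,u,v,z in [("rest",279,186.5,.01),("drum",281.5,192,.043),("shank",282,198,.071)]: print(n,at("wrist",u,v,z,T).round(4))
im=cv2.imread("pics/w1.png")[130:240,225:335]
cv2.imwrite("pics/c2.png",cv2.resize(im,None,fx=5,fy=5,interpolation=cv2.INTER_CUBIC))
```

```text
rest [0.4884 0.2655]
drum [0.4911 0.2662]
shank [0.4914 0.2664]
```

View pics/c2.png

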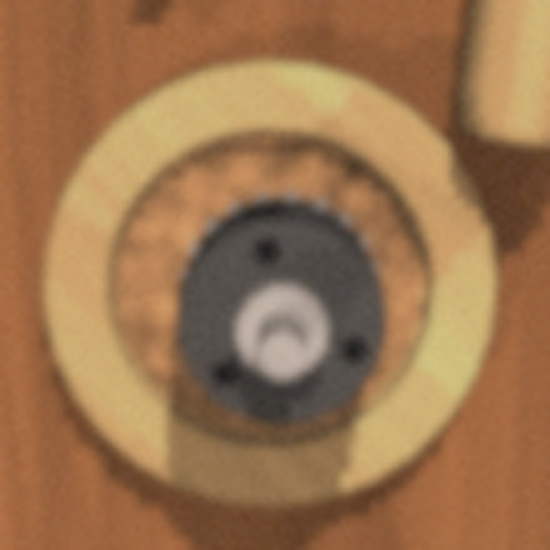

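step_arm(increments="0.25 0.32 4 0 0 0;0 0 4 0 0 0;0 0 4 0 0 0;0 0 3 0 0 0;0 0 2 0 0 0")

```text
time: 2.65
tool_pos: [0.4883, 0.2668, 0.0327]
ee_rot: [-3.138, 0.001, 1.573]
wrist_force: [-0.1, 0.1, -0.5]
width: 0.0753
```

step_arm(increments="0 0 1.2 0 0 0;0 0 0.6 0 0 0;0 0 0 0 0 0;0 0 0 0 0 0")

```text
time: 3.05
tool_pos: [0.4921, 0.2665, 0.019]
ee_rot: [3.139, -0.001, 1.569]
wrist_force: [-0.4, 0.2, -0.1]
width: 0.0751
```

step_arm(increments="0 0 0 0 0 0;0 0 0 0 0 0;0 0 0 0 0 0;0 0 0 0 0 0;0 0 0 0 0 0", claw=1)

```text
time: 3.55
tool_pos: [0.4914, 0.2658, 0.0178]
ee_rot: [3.142, -0.0, 1.569]
wrist_force: [-0.2, -0.5, 1.8]
width: 0.045
```

step_arm(increments="0 0 -1 0 0 0;0 0 -3 0 0 0;0 0 -4 0 0 0;0 0 -4 0 0 0;0 0 -1 0 0 0")

```text
time: 4.05
tool_pos: [0.4941, 0.2669, 0.1535]
ee_rot: [3.132, -0.004, 1.569]
wrist_force: [0.2, -0.6, -1.8]
width: 0.0451
```

step_arm(increments="-3 1.1 0 0 0 0;-4 1.4 0 0 0 0;-4 1.4 0 0 0 0;-4 1.4 0 0 0 0;-4 1.4 0 0 0 0")

```text
time: 4.55
tool_pos: [0.5574, 0.0741, 0.1455]
ee_rot: [-3.139, -0.0, 1.569]
wrist_force: [1.7, -0.2, -1.6]
width: 0.0449
```

step_arm(increments="-4 1.5 0 0 0 0;-4 1.5 0 0 0 0;-4 1.5 0 0 0 0;-4 1.5 0 0 0 0;-3 1.1 0 0 0 0")

```text
time: 5.05
tool_pos: [0.6282, -0.1171, 0.1451]
ee_rot: [-3.139, -0.0, 1.567]
wrist_force: [0.5, 0.0, -1.1]
width: 0.0447
```

step_arm(increments="-2 0.7 0 0 0 0;0 0 0 0 0 0;0 0 0 0 0 0")

```text
time: 5.35
tool_pos: [0.6348, -0.1343, 0.1455]
ee_rot: [-3.138, -0.002, 1.568]
wrist_force: [-0.1, 0.1, -3.1]
width: 0.0452
```

Run:
```python
from h import *
T=pose();im=snapshot("wrist")[:,:,::-1].copy();np.save("T2.npy",T)
cv2.imwrite("pics/w2.png",im)
to(.636,-.134,.0235,np.pi/2);print(get_obs()["width"])
```

```text
pos [ 0.6349 -0.1336  0.146 ] rpy [-3.139e+00 -2.000e-03  1.569e+00] need cm [-0.06  0.14 12.25]
turn [-0.002 -0.002 -0.002]
0.04545883338940741
```

View pics/w2.png

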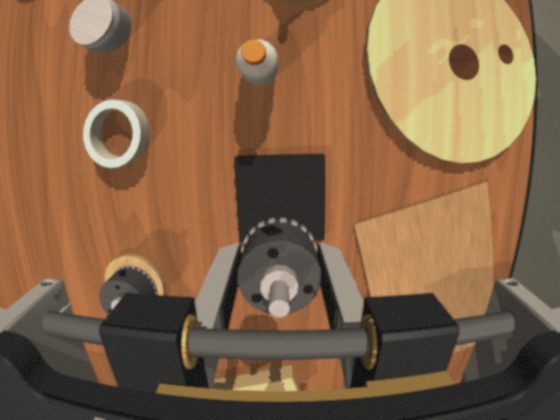

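step_arm(increments="0 0.1 3 0 0 0;0 0 4 0 0 0;0 0 2.5 0 0 0;0 0 1.5 0 0 0;0 0 0.6 0 0 0")

```text
time: 5.9
tool_pos: [0.6353, -0.1329, 0.0294]
ee_rot: [-3.138, -0.001, 1.57]
wrist_force: [0.2, -0.4, -1.5]
width: 0.0452
```

step_arm(increments="0 0 0.3 0 0 0;0 0 0.2 0 0 0;0 0 0 0 0 0;0 0 0 0 0 0")

```text
time: 6.3
tool_pos: [0.6374, -0.1347, 0.0279]
ee_rot: [3.139, 0.001, 1.569]
wrist_force: [-0.0, 0.2, -1.8]
width: 0.0449
```

Run:
```python
from h import *
print(at("wrist",281,198,.01,np.load("T2.npy")));to(.636,-.134,.0225)
print(get_obs()["wrist_force"])
```

```text
[ 0.63648898 -0.13076767]
pos [ 0.6374 -0.1347  0.0279] rpy [3.139e+00 1.000e-03 1.569e+00] need cm [ 0.07 -0.14  0.54]
[-0.03169625  0.23317684 -1.78938145]
```

step_arm(increments="0.2 0 0.25 0 0 0;0 0 0.15 0 0 0;0 0 0 0 0 0;0 0 0 0 0 0")

```text
time: 6.7
tool_pos: [0.6369, -0.1324, 0.0229]
ee_rot: [3.141, -0.0, 1.569]
wrist_force: [0.4, 0.4, -0.2]
width: 0.0452
```

step_arm(increments="0 0 0.15 0 0 0;0 0 0 0 0 0;0 0 0 0 0 0")

```text
time: 7.0
tool_pos: [0.6369, -0.1324, 0.0228]
ee_rot: [3.141, -0.0, 1.569]
wrist_force: [-2.5, 2.0, 5.5]
width: 0.0452
```

step_arm(increments="0 0 0 0 0 0;0 0 0 0 0 0;0 0 0 0 0 0;0 0 0 0 0 0;0 0 0 0 0 0", claw=-0.6)

```text
time: 7.5
tool_pos: [0.6365, -0.1325, 0.0207]
ee_rot: [-3.141, -0.0, 1.569]
wrist_force: [-0.2, 0.8, -0.6]
width: 0.0752
```

step_arm(increments="0 0 -1 0 0 0;0 0 -4 0 0 0;0 0 -4 0 0 0;0 0 -4 0 0 0;0 0 -4 0 0 0", claw=-0.6)

```text
time: 8.0
tool_pos: [0.6365, -0.1325, 0.1936]
ee_rot: [3.14, 0.0, 1.569]
wrist_force: [0.2, -0.1, -0.3]
width: 0.0748
```

step_arm(increments="-2 -3.5 0 0 0 0;-2 -3.5 0 0 0 0;-2 -3.5 0 0 0 0;-2 -3.5 0 0 0 0;-2 -3.5 0 0 0 0", claw=-1)

```text
time: 8.5
tool_pos: [0.4601, -0.2328, 0.192]
ee_rot: [3.14, 0.001, 1.569]
wrist_force: [0.7, -0.4, -0.0]
width: 0.0941
```

step_arm(increments="0 0 0 0 0 0;0 0 0 0 0 0;0 0 0 0 0 0")

```text
time: 8.8
tool_pos: [0.4623, -0.2318, 0.1915]
ee_rot: [3.14, 0.0, 1.57]
wrist_force: [-0.3, -0.7, -0.3]
width: 0.094
```

Run:
```python
from h import *
T=pose();im=snapshot("wrist")[:,:,::-1].copy();np.save("T3.npy",T)
to(.461,-.234,.0225,np.pi/2);u,v=proj([.461,-.234,.03],T);print(u,v)
c0,r0=int(u)-100,int(v)-75; print(c0,r0)
cv2.imwrite("pics/w3.png",im)
cv2.imwrite("pics/c3.png",cv2.resize(im[max(r0,0):r0+150,c0:c0+200],None,fx=4,fy=4,interpolation=cv2.INTER_CUBIC))
```

```text
pos [ 0.4624 -0.2316  0.1912] rpy [ 3.141 -0.     1.57 ] need cm [-0.24 -0.15 16.87]
turn [ 0.001 -0.    -0.001]
277.4558155679489 197.242260884734
177 122
```

View pics/c3.png

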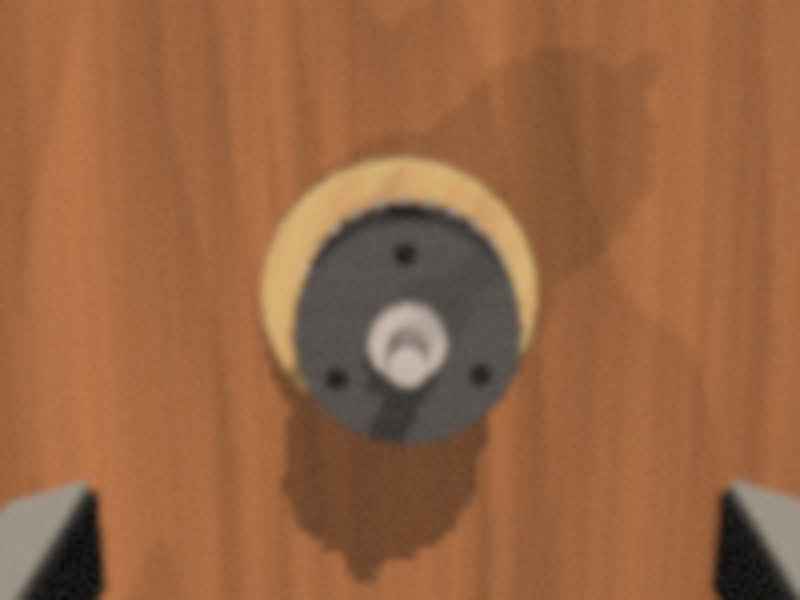

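Run:
```python
from h import *
T=np.load("T3.npy")
f=lambda u,v,z:at("wrist",177+u/4,122+v/4,z,T).round(4)
print("rest L,R",f(261,291,.01),f(538,291,.01),"top",f(400,155,.01)-[0,.04])
print("drum L,R",f(296,333,.048),f(520,333,.048),"bot",f(408,443,.048),"shank",f(408,370,.076))
im=cv2.imread("pics/w3.png");cv2.imwrite("pics/w3v.png",im)
```

```text
rest L,R [ 0.4207 -0.2357] [ 0.4999 -0.2359] top [ 0.4605 -0.2369]
drum L,R [ 0.4338 -0.2381] [ 0.4915 -0.2382] bot [ 0.4626 -0.2681] shank [ 0.4626 -0.2397]
```

step_arm(increments="-0.7 0 3.5 0 0 0;0 0 4 0 0 0;0 0 4 0 0 0;0 0 3 0 0 0;0 0 1.4 0 0 0")

```text
time: 9.35
tool_pos: [0.4603, -0.237, 0.0282]
ee_rot: [-3.136, -0.004, 1.571]
wrist_force: [0.8, 0.4, 0.6]
width: 0.0933
```

step_arm(increments="0 0 0.7 0 0 0;0 0 0.3 0 0 0;0 0 0 0 0 0;0 0 0 0 0 0")

```text
time: 9.75
tool_pos: [0.4626, -0.2398, 0.0237]
ee_rot: [3.139, 0.002, 1.569]
wrist_force: [0.4, -0.2, -1.1]
width: 0.0937
```

step_arm(increments="0 0 0 0 0 0;0 0 0 0 0 0;0 0 0 0 0 0;0 0 0 0 0 0;0 0 0 0 0 0", claw=1)

```text
time: 10.25
tool_pos: [0.4615, -0.2392, 0.0221]
ee_rot: [3.141, 0.0, 1.569]
wrist_force: [1.3, -0.4, 0.6]
width: 0.0598
```

step_arm(increments="0 0 -1 0 0 0;0 0 -3 0 0 0;0 0 -4 0 0 0;0 0 -4 0 0 0;0 0 -1 0 0 0")

```text
time: 10.75
tool_pos: [0.4637, -0.2407, 0.1577]
ee_rot: [3.133, 0.005, 1.569]
wrist_force: [0.1, -0.8, -2.1]
width: 0.0595
```

Run:
```python
from h import *
to(.4885,.2655,.15,np.pi/2)
```

```text
pos [ 0.4637 -0.2407  0.1577] rpy [3.133 0.005 1.569] need cm [50.63  2.38  0.52]
turn [ 0.008  0.005 -0.002]
```

step_arm(increments="3 0.2 0 0 0 0;4.2 0.2 0 0 0 0;4.2 0.2 0 0 0 0;4.2 0.2 0 0 0 0;4.2 0.2 0 0 0 0")

```text
time: 11.25
tool_pos: [0.4707, -0.0395, 0.1502]
ee_rot: [-3.139, -0.001, 1.568]
wrist_force: [-0.2, 0.4, -2.0]
width: 0.0595
```

step_arm(increments="4.2 0.2 0 0 0 0;4.2 0.2 0 0 0 0;4.2 0.2 0 0 0 0;4.2 0.2 0 0 0 0;4.2 0.2 0 0 0 0")

```text
time: 11.75
tool_pos: [0.4811, 0.1703, 0.1502]
ee_rot: [-3.139, 0.001, 1.569]
wrist_force: [1.5, -0.7, -3.0]
width: 0.0594
```

step_arm(increments="4.2 0.2 0 0 0 0;3.5 0.2 0 0 0 0;2 0.1 0 0 0 0;0 0 0 0 0 0;0 0 0 0 0 0")

```text
time: 12.25
tool_pos: [0.4866, 0.2653, 0.1503]
ee_rot: [-3.139, 0.002, 1.57]
wrist_force: [0.2, -0.7, -1.7]
width: 0.0595
```

Run:
```python
from h import *
T=pose();im=snapshot("wrist")[:,:,::-1].copy();np.save("T4.npy",T)
to(.4885,.2655,.0185,np.pi/2);u,v=proj([.4885,.2655,.01],T);print(u,v)
c0,r0=int(u)-100,int(v)-75; print(c0,r0)
cv2.imwrite("pics/w4.png",im)
cv2.imwrite("pics/c4.png",cv2.resize(im[max(r0,0):r0+150,c0:c0+200],None,fx=4,fy=4,interpolation=cv2.INTER_CUBIC))
```

```text
pos [0.4868 0.2648 0.1507] rpy [-3.140e+00  2.000e-03  1.568e+00] need cm [ 0.09  0.2  13.22]
turn [-0.002  0.002 -0.002]
281.1183107887184 199.59475866481347
181 124
```

View pics/c4.png

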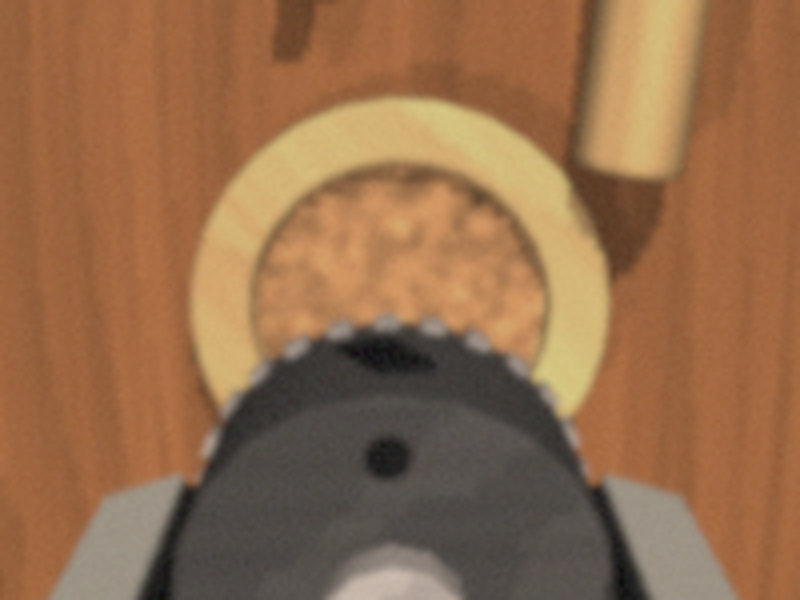

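step_arm(increments="0.1 0.2 3.5 0 0 0;0 0 4 0 0 0;0 0 3 0 0 0;0 0 1.5 0 0 0;0 0 0.5 0 0 0")

```text
time: 12.8
tool_pos: [0.4882, 0.2652, 0.025]
ee_rot: [-3.138, 0.002, 1.567]
wrist_force: [-0.4, 0.1, -2.5]
width: 0.0593
```

step_arm(increments="0 0 0.3 0 0 0;0 0 0.2 0 0 0;0 0 0 0 0 0;0 0 0 0 0 0")

```text
time: 13.2
tool_pos: [0.4902, 0.2672, 0.0234]
ee_rot: [3.139, -0.001, 1.569]
wrist_force: [-0.5, 1.0, -2.1]
width: 0.0599
```

step_arm(increments="-0.1 -0.1 0.2 0 0 0;0 0 0 0 0 0;0 0 0 0 0 0;0 0 0 0 0 0")

```text
time: 13.6
tool_pos: [0.4884, 0.2658, 0.02]
ee_rot: [3.142, -0.0, 1.569]
wrist_force: [-0.4, 0.6, -2.3]
width: 0.0595
```

step_arm(increments="0 0 0.1 0 0 0;0 0 0.1 0 0 0;0 0 0 0 0 0;0 0 0 0 0 0")

```text
time: 14.0
tool_pos: [0.4883, 0.2658, 0.0179]
ee_rot: [-3.141, -0.0, 1.569]
wrist_force: [-1.3, 0.7, -0.8]
width: 0.0597
```

step_arm(increments="0 0 0.06 0 0 0;0 0 0 0 0 0;0 0 0 0 0 0")

```text
time: 14.3
tool_pos: [0.4884, 0.2658, 0.0174]
ee_rot: [3.142, -0.0, 1.569]
wrist_force: [0.1, -0.2, -2.4]
width: 0.0597
```

step_arm(increments="0 0 0 0 0 0;0 0 0 0 0 0;0 0 0 0 0 0;0 0 0 0 0 0;0 0 0 0 0 0", claw=-0.85)

```text
time: 14.8
tool_pos: [0.4885, 0.2659, 0.0176]
ee_rot: [3.141, -0.0, 1.569]
wrist_force: [-0.3, 0.7, 0.9]
width: 0.087
```

step_arm(increments="0 0 -1 0 0 0;0 0 -4 0 0 0;0 0 -4 0 0 0;0 0 -4 0 0 0;0 0 -4 0 0 0")

```text
time: 15.3
tool_pos: [0.4883, 0.2657, 0.19]
ee_rot: [3.141, -0.001, 1.569]
wrist_force: [0.6, -0.3, -0.3]
width: 0.0867
```

step_arm(increments="-3 3.3 0 0 0 0;-3 3.3 0 0 0 0;-3 3.3 0 0 0 0;-3 3.3 0 0 0 0;-3 3.3 0 0 0 0", claw=-0.4)

```text
time: 15.8
tool_pos: [0.6543, 0.1142, 0.1885]
ee_rot: [3.14, -0.0, 1.569]
wrist_force: [1.6, 0.3, -0.2]
width: 0.066
```

step_arm(increments="0 0 0 0 0 0;0 0 0 0 0 0;0 0 0 0 0 0")

```text
time: 16.1
tool_pos: [0.6526, 0.1162, 0.188]
ee_rot: [3.141, -0.001, 1.57]
wrist_force: [-0.5, 0.1, -0.5]
width: 0.0657
```

Run:
```python
from h import *
T=pose();im=snapshot("wrist")[:,:,::-1].copy();np.save("T5.npy",T)
to(.654,.116,.0175,np.pi/2);u,v=proj([.654,.116,.03],T);print(u,v)
c0,r0=int(u)-100,int(v)-75; print(c0,r0)
cv2.imwrite("pics/w5.png",im)
cv2.imwrite("pics/c5.png",cv2.resize(im[max(r0,0):r0+150,c0:c0+200],None,fx=4,fy=4,interpolation=cv2.INTER_CUBIC))
```

```text
pos [0.6524 0.1166 0.1882] rpy [ 3.141e+00 -1.000e-03  1.570e+00] need cm [-0.07  0.15 17.07]
turn [ 0.001 -0.001 -0.001]
280.13966624786536 196.3090975573007
180 121
```

View pics/c5.png

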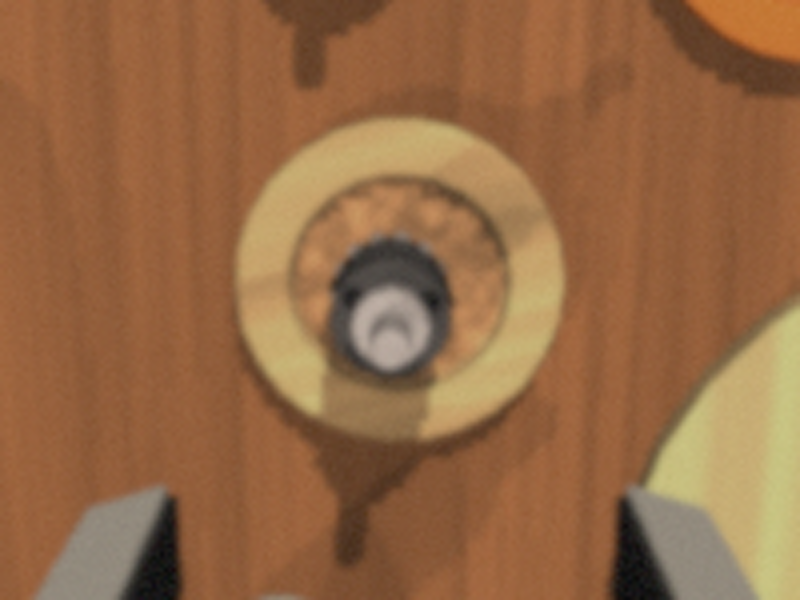

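Run:
```python
from h import *
T=np.load("T5.npy")
f=lambda u,v,z:at("wrist",180+u/4,121+v/4,z,T).round(4)
print("rest",f(400,278,.01),"top",f(400,116,.01)-[0,.047],"bot",f(400,440,.01)+[0,.047])
print("drum",f(391,318,.043),"bot",f(391,380,.043)+[0,.016],"shank",f(391,347,.071),"collar",f(391,327,.051))
```

```text
rest [0.6539 0.118 ] top [0.654  0.1166] bot [0.6539 0.1168]
drum [0.6515 0.1147] bot [0.6514 0.114 ] shank [0.6516 0.1146] collar [0.6515 0.1143]
```

step_arm(increments="-0.2 -0.1 3.5 0 0 0;0 0 4 0 0 0;0 0 4 0 0 0;0 0 3 0 0 0;0 0 1.4 0 0 0")

```text
time: 16.65
tool_pos: [0.6489, 0.1147, 0.0251]
ee_rot: [-3.136, 0.0, 1.571]
wrist_force: [-0.2, -0.4, 0.1]
width: 0.0657
```

step_arm(increments="0 0 0.7 0 0 0;0 0 0.4 0 0 0;0 0 0 0 0 0;0 0 0 0 0 0")

```text
time: 17.05
tool_pos: [0.6534, 0.1137, 0.0195]
ee_rot: [3.138, -0.0, 1.569]
wrist_force: [0.2, -0.8, -0.2]
width: 0.0656
```

step_arm(increments="0 0 0 0 0 0;0 0 0 0 0 0;0 0 0 0 0 0;0 0 0 0 0 0;0 0 0 0 0 0", claw=1)

```text
time: 17.55
tool_pos: [0.652, 0.1134, 0.0174]
ee_rot: [-3.141, -0.0, 1.569]
wrist_force: [-0.4, -1.2, 1.4]
width: 0.031
```

step_arm(increments="0 0 -1 0 0 0;0 0 -3 0 0 0;0 0 -4 0 0 0;0 0 -4 0 0 0;0 0 -1 0 0 0")

```text
time: 18.05
tool_pos: [0.655, 0.1138, 0.1547]
ee_rot: [3.13, -0.001, 1.569]
wrist_force: [0.7, -0.2, -0.1]
width: 0.0314
```

Run:
```python
from h import *
to(.4603,-.2365,.15,np.pi/2)
```

```text
pos [0.655  0.1138 0.1547] rpy [ 3.130e+00 -1.000e-03  1.569e+00] need cm [-35.06 -19.4    0.21]
turn [ 0.011 -0.001 -0.002]
```

step_arm(increments="-3 -1.65 0 0 0 0;-4 -2.2 0 0 0 0;-4 -2.2 0 0 0 0;-4 -2.2 0 0 0 0;-4 -2.2 0 0 0 0")

```text
time: 18.55
tool_pos: [0.5455, -0.0775, 0.146]
ee_rot: [-3.14, -0.0, 1.569]
wrist_force: [0.5, -0.4, -0.3]
width: 0.0312
```

step_arm(increments="-4 -2.2 0 0 0 0;-4 -2.2 0 0 0 0;-4 -2.2 0 0 0 0;-3 -1.65 0 0 0 0;-1 -0.5 0 0 0 0")

```text
time: 19.05
tool_pos: [0.4572, -0.2384, 0.1462]
ee_rot: [-3.14, -0.0, 1.565]
wrist_force: [0.1, 0.6, -1.0]
width: 0.0315
```

step_arm(increments="0 0 0 0 0 0;0 0 0 0 0 0;0 0 0 0 0 0")

```text
time: 19.35
tool_pos: [0.46, -0.2348, 0.147]
ee_rot: [-3.142, -0.001, 1.571]
wrist_force: [-0.1, -0.4, -1.1]
width: 0.0316
```

Run:
```python
from h import *
T=pose();im=snapshot("wrist")[:,:,::-1].copy();np.save("T6.npy",T)
to(.4603,-.2365,.0175,np.pi/2);u,v=proj([.4603,-.2365,.01],T);print(u,v)
c0,r0=int(u)-100,int(v)-75; print(c0,r0)
cv2.imwrite("pics/w6.png",im)
cv2.imwrite("pics/c6.png",cv2.resize(im[max(r0,0):r0+150,c0:c0+200],None,fx=4,fy=4,interpolation=cv2.INTER_CUBIC))
```

```text
pos [ 0.4601 -0.2348  0.1472] rpy [-3.142e+00 -1.000e-03  1.571e+00] need cm [-0.18  0.02 12.97]
turn [-0.    -0.001  0.   ]
279.13887786026703 202.66046129562721
179 127
```

View pics/c6.png

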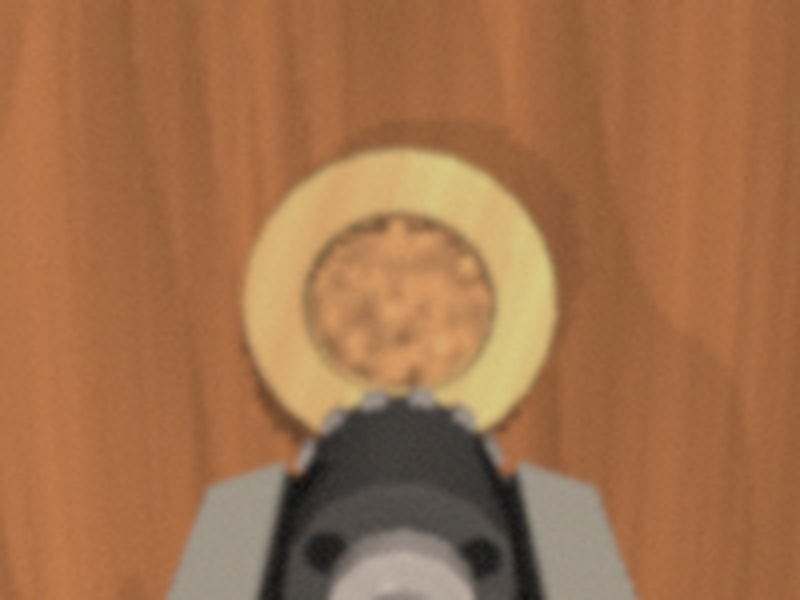

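step_arm(increments="-0.25 0 3.5 0 0 0;0 0 4 0 0 0;0 0 3 0 0 0;0 0 1.5 0 0 0;0 0 0.5 0 0 0")

```text
time: 19.9
tool_pos: [0.4584, -0.2365, 0.0198]
ee_rot: [-3.138, -0.003, 1.571]
wrist_force: [0.3, -0.5, -0.7]
width: 0.031
```

step_arm(increments="0 0 0.2 0 0 0;0 0 0 0 0 0;0 0 0 0 0 0;0 0 0 0 0 0;0 0 0 0 0 0")

```text
time: 20.4
tool_pos: [0.4599, -0.239, 0.0212]
ee_rot: [3.14, 0.001, 1.569]
wrist_force: [-0.1, -0.8, -0.4]
width: 0.0311
```

step_arm(increments="0 0 0.1 0 0 0;0 0 0.1 0 0 0;0 0 0 0 0 0;0 0 0 0 0 0")

```text
time: 20.8
tool_pos: [0.4593, -0.2386, 0.0182]
ee_rot: [-3.141, -0.0, 1.569]
wrist_force: [-0.2, 0.2, -0.6]
width: 0.031
```

step_arm(increments="0.1 0.1 0.1 0 0 0;0 0 0 0 0 0;0 0 0 0 0 0;0 0 0 0 0 0")

```text
time: 21.2
tool_pos: [0.4605, -0.2377, 0.0174]
ee_rot: [3.141, -0.0, 1.569]
wrist_force: [0.2, 0.0, -1.1]
width: 0.0314
```

step_arm(increments="0 0 0.05 0 0 0;0 0 0 0 0 0;0 0 0 0 0 0")

```text
time: 21.5
tool_pos: [0.4605, -0.2377, 0.0174]
ee_rot: [3.141, 0.0, 1.569]
wrist_force: [-1.0, 0.8, 4.3]
width: 0.0311
```

step_arm(increments="0 0 0 0 0 0;0 0 0 0 0 0;0 0 0 0 0 0;0 0 0 0 0 0;0 0 0 0 0 0", claw=-0.4)

```text
time: 22.0
tool_pos: [0.4603, -0.2376, 0.0167]
ee_rot: [-3.141, -0.0, 1.569]
wrist_force: [0.3, 0.4, -0.3]
width: 0.0647
```

step_arm(increments="0 0 -1 0 0 0;0 0 -4 0 0 0;0 0 -4 0 0 0;0 0 -4 0 0 0;0 0 -4 0 0 0")

```text
time: 22.5
tool_pos: [0.4603, -0.2376, 0.1894]
ee_rot: [3.141, 0.001, 1.569]
wrist_force: [1.7, -0.2, -0.0]
width: 0.0658
```

step_arm(increments="2.1 3.5 0 0 0 0;2.1 3.5 0 0 0 0;2.1 3.5 0 0 0 0;2.1 3.5 0 0 0 0;2.1 3.5 0 0 0 0", claw=-0.6)

```text
time: 23.0
tool_pos: [0.6369, -0.1321, 0.1879]
ee_rot: [3.14, 0.0, 1.569]
wrist_force: [0.8, -1.6, 0.6]
width: 0.0752
```

step_arm(increments="0 0 0 0 0 0;0 0 0 0 0 0;0 0 0 0 0 0")

```text
time: 23.3
tool_pos: [0.6349, -0.1336, 0.1874]
ee_rot: [3.142, 0.0, 1.568]
wrist_force: [0.1, 0.2, -0.2]
width: 0.0756
```

Run:
```python
from h import *
T=pose();im=snapshot("wrist")[:,:,::-1].copy();np.save("T7.npy",T)
to(.6367,-.1325,.0228,np.pi/2);u,v=proj([.6367,-.1325,.048],T);print(u,v,proj([.6367,-.1325,.076],T))
cv2.imwrite("pics/w7.png",im)
```

```text
pos [ 0.6348 -0.1339  0.1877] rpy [3.141 0.    1.568] need cm [ 0.15  0.18 16.49]
turn [ 0.     0.    -0.003]
280.57788713442824 199.10959558034347 (np.float64(280.7460834664303), np.float64(206.36993595580523))
```

View pics/w7.png

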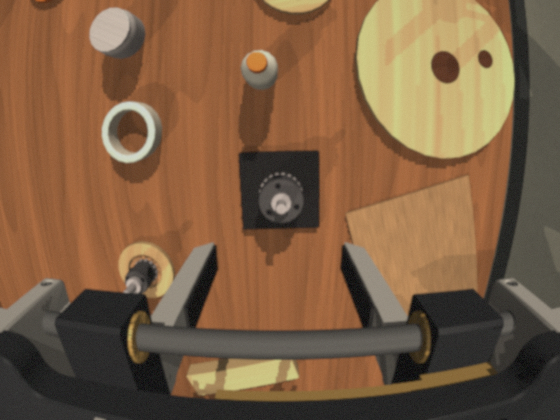

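step_arm(increments="0.15 0.18 3.5 0 0 0;0 0 4 0 0 0;0 0 4 0 0 0;0 0 3 0 0 0;0 0 1.1 0 0 0")

```text
time: 23.85
tool_pos: [0.6339, -0.1318, 0.0272]
ee_rot: [-3.135, -0.002, 1.567]
wrist_force: [-0.2, -0.5, 1.0]
width: 0.0755
```

step_arm(increments="0 0 0.6 0 0 0;0 0 0.3 0 0 0;0 0 0 0 0 0;0 0 0 0 0 0")

```text
time: 24.25
tool_pos: [0.6386, -0.1319, 0.024]
ee_rot: [3.138, 0.001, 1.569]
wrist_force: [-0.3, 0.6, -0.1]
width: 0.0753
```

step_arm(increments="0 0 0 0 0 0;0 0 0 0 0 0;0 0 0 0 0 0;0 0 0 0 0 0;0 0 0 0 0 0", claw=1)

```text
time: 24.75
tool_pos: [0.6373, -0.1314, 0.0219]
ee_rot: [-3.141, -0.0, 1.569]
wrist_force: [-0.4, -0.7, -0.2]
width: 0.0455
```

step_arm(increments="0 0 -1 0 0 0;0 0 -3 0 0 0;0 0 -4 0 0 0;0 0 -4 0 0 0;0 0 -1 0 0 0")

```text
time: 25.25
tool_pos: [0.64, -0.1322, 0.1586]
ee_rot: [3.131, 0.003, 1.569]
wrist_force: [0.7, -0.1, -1.5]
width: 0.0451
```

Run:
```python
from h import *
to(.654,.117,.15,np.pi/2)
```

```text
pos [ 0.64   -0.1322  0.1586] rpy [3.131e+00 3.000e-03 1.569e+00] need cm [24.93  1.34  0.81]
turn [ 0.01   0.003 -0.002]
```

step_arm(increments="3 0.25 0 0 0 0;4 0.25 0 0 0 0;4 0.25 0 0 0 0;4 0.25 0 0 0 0;4 0.25 0 0 0 0")

```text
time: 25.75
tool_pos: [0.6493, 0.0599, 0.1498]
ee_rot: [-3.139, -0.0, 1.568]
wrist_force: [1.0, -0.8, -2.0]
width: 0.0448
```

step_arm(increments="4 0.25 0 0 0 0;1.9 0.2 0 0 0 0;0 0 0 0 0 0;0 0 0 0 0 0;0 0 0 0 0 0")

```text
time: 26.25
tool_pos: [0.6549, 0.1155, 0.1514]
ee_rot: [-3.141, 0.001, 1.567]
wrist_force: [0.1, -0.5, -1.4]
width: 0.045
```

Run:
```python
from h import *
T=pose();im=snapshot("wrist")[:,:,::-1].copy();np.save("T8.npy",T)
to(.654,.1175,.0175,np.pi/2)
cv2.imwrite("pics/w8.png",im);print(proj([.654,.117,.01],T))
```

```text
pos [0.655  0.1154 0.1517] rpy [-3.141e+00  1.000e-03  1.566e+00] need cm [ 0.22 -0.1  13.42]
turn [-0.     0.001 -0.004]
(np.float64(278.0970013167886), np.float64(198.21945166559502))
```

View pics/w8.png

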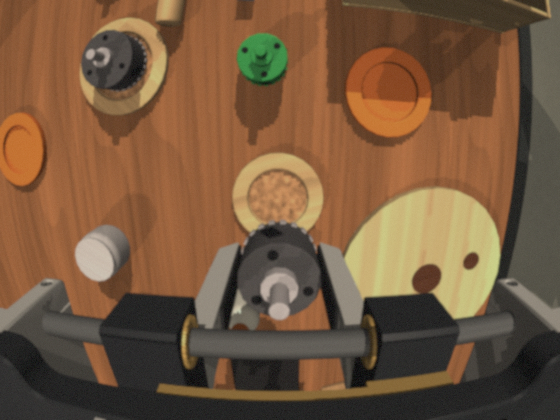

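step_arm(increments="0.2 -0.1 3.5 0 0 0;0 0 4 0 0 0;0 0 3 0 0 0;0 0 1.5 0 0 0;0 0 0.5 0 0 0")

```text
time: 26.8
tool_pos: [0.6527, 0.1181, 0.0246]
ee_rot: [-3.138, 0.0, 1.567]
wrist_force: [-1.1, 0.6, -2.2]
width: 0.0453
```

step_arm(increments="0 0 0.4 0 0 0;0 0 0 0 0 0;0 0 0 0 0 0;0 0 0 0 0 0;0 0 0 0 0 0")

```text
time: 27.3
tool_pos: [0.6545, 0.1196, 0.024]
ee_rot: [3.14, -0.0, 1.569]
wrist_force: [-0.6, -0.1, -1.0]
width: 0.0453
```

step_arm(increments="0 0 0.1 0 0 0;0 0 0.1 0 0 0;0 0 0 0 0 0;0 0 0 0 0 0")

```text
time: 27.7
tool_pos: [0.6538, 0.1195, 0.0207]
ee_rot: [-3.141, -0.0, 1.569]
wrist_force: [0.3, 0.9, -1.8]
width: 0.0453
```

step_arm(increments="-0.15 0 0.15 0 0 0;0 0 0.1 0 0 0;0 0 0 0 0 0;0 0 0 0 0 0")

```text
time: 28.1
tool_pos: [0.6538, 0.1179, 0.0183]
ee_rot: [-3.141, -0.0, 1.569]
wrist_force: [0.3, -0.6, -2.4]
width: 0.0453
```

step_arm(increments="0 0 0.1 0 0 0;0 0 0 0 0 0;0 0 0 0 0 0")

```text
time: 28.4
tool_pos: [0.6539, 0.118, 0.0174]
ee_rot: [-3.142, -0.0, 1.569]
wrist_force: [-0.1, -0.3, -1.8]
width: 0.0449
```

step_arm(increments="0 0 0.08 0 0 0;0 0 0 0 0 0;0 0 0 0 0 0")

```text
time: 28.7
tool_pos: [0.6541, 0.118, 0.017]
ee_rot: [3.141, -0.0, 1.569]
wrist_force: [-0.4, -0.5, 0.3]
width: 0.0451
```

step_arm(increments="0 0 0 0 0 0;0 0 0 0 0 0;0 0 0 0 0 0;0 0 0 0 0 0;0 0 0 0 0 0", claw=-0.6)

```text
time: 29.2
tool_pos: [0.6539, 0.1179, 0.0166]
ee_rot: [3.141, -0.0, 1.569]
wrist_force: [-1.0, 0.1, 0.7]
width: 0.075
```

step_arm(increments="0 0 -1 0 0 0;0 0 -4 0 0 0;0 0 -4 0 0 0;0 0 -4 0 0 0;0 0 -4 0 0 0")

```text
time: 29.7
tool_pos: [0.6538, 0.118, 0.1893]
ee_rot: [3.14, -0.0, 1.569]
wrist_force: [0.8, 0.4, 1.0]
width: 0.0754
```

step_arm(increments="0 -4 0 0 0 0;0 -4 0 0 0 0;0 -4 0 0 0 0;0 -4 0 0 0 0;0 -4 0 0 0 0")

```text
time: 30.2
tool_pos: [0.4524, 0.1183, 0.1875]
ee_rot: [3.14, -0.0, 1.569]
wrist_force: [0.1, 0.4, 1.0]
width: 0.0753
```

step_arm(increments="0 -3 0 0 0 0;0 -3 0 0 0 0;0 0 0 0 0 0;0 0 0 0 0 0;0 0 0 0 0 0")

```text
time: 30.7
tool_pos: [0.3948, 0.1185, 0.1871]
ee_rot: [3.14, -0.0, 1.569]
wrist_force: [0.2, -0.7, 0.0]
width: 0.0753
```

Run:
```python
from h import *
t=snapshot("top")[:,:,::-1][150:275,175:435];s=snapshot("scene")[:,:,::-1][140:290,80:380]
a=cv2.resize(t,(624,300),interpolation=cv2.INTER_CUBIC);b=cv2.resize(s,(600,300),interpolation=cv2.INTER_CUBIC)
b=cv2.copyMakeBorder(b,0,0,0,24,0);cv2.imwrite("pics/end.png",np.vstack([a,b]))
print(get_obs()["wrist_force"])
```

```text
[-0.0818493   0.45305981  0.2075562 ]
```

View pics/end.png

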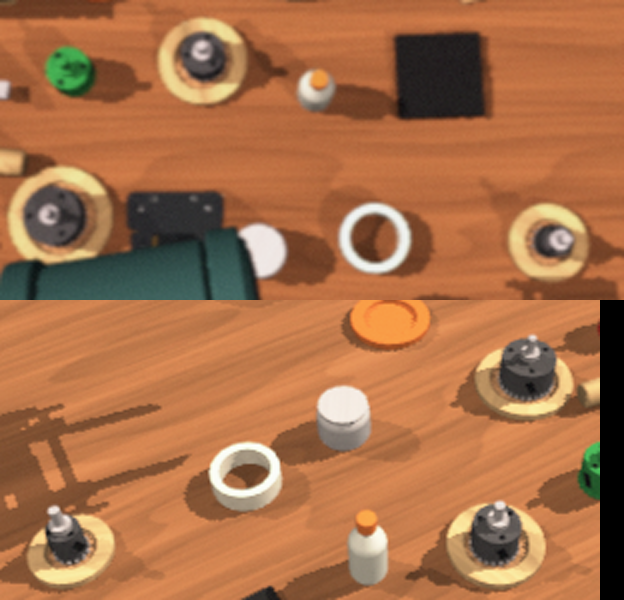

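All three saws stand upright and centred in their own recesses. The mat is empty, the bystanders are in place and the arm is clear.

```bash
python3 -c "
from bench import *
print(close_job())"
```

```text
the job is handed in; nothing more can be done
None
```

All three saws are home, and I handed the job in at about 31 s of the 112 s allowed. I moved them in this order:
1. The middle saw went onto the mat and was let go.
2. The largest saw went into its own rest.
3. The smallest saw went into its own rest.
4. The middle saw went from the mat into its own rest.

**Final look (top and scene cameras):** each saw stands upright in its own recess and the mat is empty. The glue bottle, tape roll and tin look unmoved. The gripper is open and clear of everything, with the wrist force near zero.

**Placement:** at release the saws were within about 2 mm of the rest centres by my estimates, against the 10 mm allowed. The fingertip heights at release matched saws standing on the recess floors. I judged the final placement from the pictures and did not measure it again. No check failed or disagreed.

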